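# Open the optics enclosure: release two captive thumbscrews and lift off the cover

## Robot

A 6-joint arm with a two-finger parallel gripper is mounted at the origin on a cart in front of the work surface, level with it; the furniture and walls round the work are solid. World frame = base frame: x ahead of the robot, y to its left, z up, the work surface at z = 0. Lengths are in mm, angles in rad, forces in N, time in s.
With the tool pointing down it reaches from about 275 to 775 mm from the base axis. Payload 14.6 kg.
Tool frame: the origin (TCP) lies on the centre line of the jaws, within the pads' length; the fingertips stand 11 mm ahead of it and the grasp point (between the pads) lies 8 mm behind it; z points along the fingers, y is the line along which they close (so a half turn about z gives the same grasp; the last joint's range is limited). The gripper opens to 85 mm and grips with 20 to 120 N. Pads are 22 mm wide; open, the fingers measure 114 mm over their backs; the gripper's body (76 mm by 85 mm) begins 54 mm behind the grasp point. The pads swing forward as they close: fully open they stand 13 mm farther back than shut.
Start: joints at [1.164, 0.263, -0.048, 1.259, 0, 1.415], TCP at [130.807, 508.446, 242.278] pointing down, gripper open.
Joint ranges: [-2.65, 2.65], [-0.89, 1.7], [-1.18, 1.37], [-2.13, 2.11], [-1.35, 1.29], [-3.14, 3.14]. Speed limits (rad/s): [1.89, 1.89, 2.57, 2.79, 3.14, 3.14].

## Interface

Orientations are given as a unit quaternion [w, x, y, z].
In Python, from cell import ctrl, eyes gives the robot as it stands.
- The arm moves only by the tool send_rows, never from a script. Its argument "series" is a list of rows, each a list of 7 numbers: the opening, from 0 (shut) to 1 (fully open), then the shift along the tool's x, y, z in fractions of the full range, 1 being 100 cm, then the turn, a rotation vector about the tool's x, y, z in fractions of the full range, 1 being 360 degrees. In form: [[grip, tx, ty, tz, ax, ay, az], ...]. A call has 1 to 20 rows; each row is the pose to reach, as a shift and turn from the pose commanded when the call began, along the tool's axes at that moment; what a row does not reach only later rows make up. A row lasts 1/8 s, in which the tool goes at most 62.5 mm and 10.7 degrees, less where a joint would pass 70% of its speed; a pose out of reach is approached as far as the arm can. A shift or turn number past 1, either way, is cut back to 1. A call with a gripper value outside its range is refused whole. The fingers move at their own pace and stop on an object; "newtons" is the grip in N (left out, the last holds). Time passes only in rows, so rows that repeat a pose let the fingers close. It gives the time, the measured TCP pose, the force, the opening and the grip force at its end, in the units of the state.
- ctrl.observe(): the state, without advancing time (a new reading comes with each control period).
- eyes.get_image(name): name is "side" or "top"; returns (picture, depth): 400x640x3 uint8, red, green, blue; 400x640 float32, mm along the optical axis (not along the pixel's ray), 0 where there is no reading.
- eyes.camera_info(name): a dict with "camera_matrix" (3x3 intrinsics, pixels), "cam_to_world" (4x4, takes a point from camera to world coordinates). Camera axes: x right, y down, z forward; pixel columns grow to the right and rows downward; lengths in mm; the calibration is good to about 2 mm. A picture is of the moment at which its call begins. camera_info takes no time and is no camera call.
- ctrl.finish_job(): hands the job in; it is judged then, once.
The state is a dict: "clock": time; "qpos": joint angles; "joint_vel": joint speeds; "tau": joint torques, N m; "tcp_pos": TCP position; "eef_rot": TCP orientation; "wrist_force": force on the tool from outside, world axes, zero at the start; "moment": the same for the moment, N m; "finger_gap": finger opening in mm; "grasp_force": force on a finger pad.
Only numpy, scipy, OpenCV 4.12 (cv2) and the standard library are available. Lean on these libraries where they do the work, as an engineer would, in place of code of your own. Each camera call takes 0.05 s, during which the arm holds its last target. There are 200 camera calls.

## Task

Open the white optics enclosure for service: turn each of the two orange captive thumbscrews on its sloping blue cover anticlockwise as far as it goes, one after the other, then take the cover by its black handle and lift it straight off the sloping face. Lay the cover flat, handle up, in the middle of the dark rubber mat and square with it, let go only once it lies there (do not drop it), and leave the other things on the bench where they are.

Things in the scene. Friction and masses are not known exactly. Their poses are not given: they have to be found in the camera images.
- enclosure: White case, fixed, 140 (x) x 234 (y) mm; origin at the centre of its underside, x toward its back, y left, z up. Its top slopes at 33 deg (0.576 rad), 54 mm high in front, 134 mm behind; slope centre at (0, 0, 0.095), normal (-0.545, 0, 0.839). Walls 14 mm high stand on the slope inside the cover's skirt, with 2.5 mm play each way.
- cover: Loose blue cover, a pan 130 (x) x 220 (y) x 18 mm, skirt 15 mm deep, 0.41 kg. Origin at the centre of its underside (skirt's rim); z outward normal of the plate, x up the slope, y left. Starts on the slope, so z leans 33 deg to the enclosure's front. Cannot come off while a screw is locked; with both released, lift over 20 mm along its own z to clear the walls. Flat, it stands on its skirt.
- cover_handle (a point): Middle of the grip bar of the cover's black D-handle, at cover (0, 0, 0.050); axes as the cover's. The bar runs along y, 70 mm long, 14 mm wide (x), 12 mm high (z), with a 12 mm post at each end; 26 mm of space under the bar.
- screw_left_grip (a point): On the axis of the left thumbscrew (left seen from the enclosure's front), at cover (0, 0.082, 0.040), 22 mm above the plate. Its orange wing is 44 mm long, 13 mm thick, from 6 to 34 mm above the plate, on a collar 26 mm across, 6 mm high. The point turns with the screw: y along the wing, x across its thickness, z outward normal of the cover.
- screw_right_grip (a point): The same for the right thumbscrew, at cover (0, -0.082, 0.040).
- screw_left (a joint): Turn of the left thumbscrew, rad, growing anticlockwise seen from outside. At 0 (locked) the wing lies along the cover's y; at the stop, 1.4, it is released and the wing runs nearly up the slope. Its hidden cross-bar clears the case from about 1.1. Starts at 0 to 0.25; light friction (0.06 N m) keeps it where it is left.
- screw_right (a joint): The same for the right thumbscrew.
- mat: Dark rubber rest mat with two yellow lines, fixed on the bench, 186 mm (x) by 262 mm (y) by 6 mm thick; origin at the centre of its underside, z up. The cover's x is to lie along the mat's x, either way round.
- bottle: Bystander: white plastic bottle standing alone beyond the mat, 62 mm across, 146 mm high, loose, origin at the centre of its underside.
- timer: Bystander: small white timer with coloured buttons, 66 x 62 x 21 mm, loose, origin at the centre of its underside.
- jar: Bystander: small brown vial with black cap, 27 mm across, 62 mm high, loose, origin at the centre of its underside.

How it is judged (in metres and radians):
On the way, in this order (a step that is already met when the one before it is completed fails the run):
1. one thumbscrew is released (turned past 1.15 rad) with the cover still seated (z of cover in the frame of enclosure below 0.104 m and distance between cover and enclosure below 0.105 m and value of joint any of screw_left, screw_right above 1.15 rad), for 0.1 s.
2. both thumbscrews are released (past 1.15 rad) with the cover still seated (z of cover in the frame of enclosure below 0.104 m and distance between cover and enclosure below 0.105 m and value of joint each of screw_left, screw_right above 1.15 rad), for 0.1 s.
3. the cover is lifted off the slope, clear of the enclosure, in the gripper (distance between cover and enclosure above 0.13 m and contact force between cover and enclosure below 0.1 N and contact force between the fingers and cover above 1 N and height (world z) of cover above 0.06 m), for 0.1 s.
At the end, for the whole second after the job is handed in: The cover lies at rest on the mat, handle up and flat (within 0.05 rad), its centre within 25 mm (along each mat axis) of the mat's centre, its sides within 0.2 rad of the mat's, both thumbscrews still released (past 1.0 rad); the gripper has let go (x of cover in the frame of mat between -0.025 and 0.025 m and y of cover in the frame of mat between -0.025 and 0.025 m and z of cover in the frame of mat below 0.01 m and angle between cover's own z axis and vertical below 0.05 rad and angle between the x axis of cover and the x axis of mat, either way round below 0.2 rad and linear speed of cover below 0.02 m/s and value of joint each of screw_left, screw_right above 1 rad); the robot touches nothing.
It fails at once if a bystander (bottle, timer, vial) is pushed more than 20 mm (distance of any of bottle, timer, jar from where it was at the start of the episode above 0.02 m).
It fails at once if the cover is dropped: let go off the enclosure and more than about 15 mm above the mat (distance between cover and enclosure above 0.13 m and z of cover in the frame of mat above 0.022 m and contact force between the fingers and cover below 0.05 N).
It also fails if it takes over 58 s, if anything falls off the work surface, if the arm or the gripper's body presses on something with over 40 N, if the wrist force passes 120 N, or if a joint passes its speed limit or range.

## Working session

There is one attempt and no reset: what is moved stays moved. The work goes in short steps, Python scripts to look and compute and a tool call to move; the robot and the scene stay as the last step left them, time stands still between calls to the robot, and variables do not carry over. Pictures are saved under pics/ and viewed, at most 10 in all, crops included, and the job is handed in when it is done.

Besides the shell and the picture viewer there is one more tool, called as name(argument=value, ...), one argument or row to a line, values as JSON. send_rows: Moves the arm, as the interface text tells. Its arguments: {"type":"object","properties":{"series":{"type":"array","items":{"type":"array","items":{"type":"number"}}},"newtons":{"type":"number"}},"required":["series"]}

```bash
mkdir -p pics; ls; cat > h.py <<'E'
import numpy as np, cv2
from scipy.spatial.transform import Rotation as R
from cell import ctrl, eyes
def snap(n,tag):
    im,d=eyes.get_image(n); cv2.imwrite(f'pics/{tag}.png',im[:,:,::-1]); np.save(f'pics/{tag}.npy',d); return im,d
def w(n,u,v,d):
    i=eyes.camera_info(n);K=np.array(i['camera_matrix']);T=np.array(i['cam_to_world'])
    p=np.linalg.inv(K)@np.array([u,v,1.])*d
    return (T@np.r_[p,1])[:3]
def cloud(n,d):
    i=eyes.camera_info(n);K=np.array(i['camera_matrix']);T=np.array(i['cam_to_world'])
    v,u=np.mgrid[:d.shape[0],:d.shape[1]]
    p=np.stack([u,v,np.ones_like(u)],-1)@np.linalg.inv(K).T*d[...,None]
    return p@T[:3,:3].T+T[:3,3]
E
python3 - <<'E'
from h import *
for n in('side','top'):
    snap(n,n+'0'); i=eyes.camera_info(n); print(np.round(i['camera_matrix'],1),np.round(i['cam_to_world'],3))
print(ctrl.observe())
E
```

```text
pics
[[432.4   0.  321.2]
 [  0.  432.4 195.5]
 [  0.    0.    1. ]] [[ 9.79000e-01 -1.08000e-01  1.70000e-01  2.51162e+02]
 [-2.01000e-01 -4.58000e-01  8.66000e-01 -1.33259e+03]
 [-1.50000e-02 -8.82000e-01 -4.71000e-01  6.95080e+02]
 [ 0.00000e+00  0.00000e+00  0.00000e+00  1.00000e+00]]
[[469.    0.  316.5]
 [  0.  469.  205. ]
 [  0.    0.    1. ]] [[ 3.000000e-03 -9.930000e-01  1.160000e-01  2.975410e+02]
 [-1.000000e+00 -3.000000e-03  2.000000e-03 -2.745390e+02]
 [-2.000000e-03 -1.160000e-01 -9.930000e-01  1.527871e+03]
 [ 0.000000e+00  0.000000e+00  0.000000e+00  1.000000e+00]]
{'clock': 0.1, 'qpos': array([ 1.16370685e+00,  2.63458408e-01, -4.88398273e-02,  1.25939186e+00,
        3.00727086e-06,  1.41548654e+00]), 'joint_vel': array([ 0.00024332, -0.00236336,  0.00199605,  0.0001379 , -0.00164633,
       -0.00018036]), 'tau': array([ 2.31623744e-03, -6.38577461e+01,  3.85063505e+01,  1.00755444e-02,
       -1.60133040e-04,  7.24420630e-06]), 'tcp_pos': array([130.7134662 , 508.24077332, 241.8941742 ]), 'eef_rot': array([-1.25458914e-04,  1.25557572e-01,  9.92086234e-01, -4.28915570e-04]), 'wrist_force': array([ 0.1276458 , -0.36411631,  0.35571685]), 'moment': array([-0.00279332, -0.02425467, -0.0156549 ]), 'grasp_force': 0.0, 'finger_gap': 85.57855330052807}
```

View pics/top0.png

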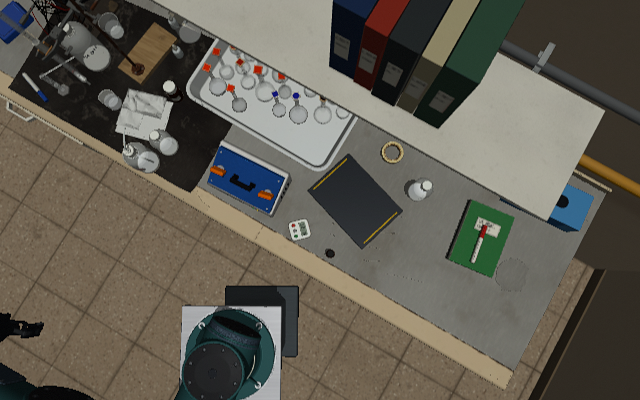

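View pics/side0.png

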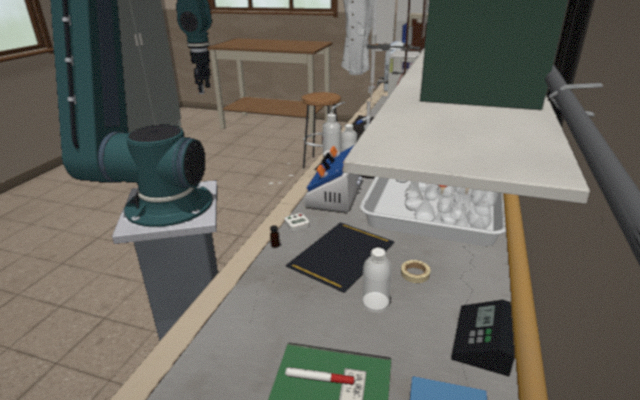

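The top view shows the enclosure at (247,178), left wing (218,170), right wing (264,196), handle (241,183), mat (355,200), timer (300,230), vial (330,253) and bottle (420,188). The side view shows the same things obliquely, with the cover near (330,170) and the mat near (342,255).

```bash
cat > m.py <<'E'
from h import *
import sys
def ground(n,d,tag):
    im=cv2.imread(f'pics/{tag}.png'); h=cv2.cvtColor(im,cv2.COLOR_BGR2HSV); return im,h,cloud(n,d)
for n,roi in (('top',(140,220,195,300)),('side',(140,215,295,365))):
    d=np.load(f'pics/{n}0.npy'); im,h,P=ground(n,d,n+'0')
    M=np.zeros(d.shape,bool); M[roi[0]:roi[1],roi[2]:roi[3]]=1
    M&=d>0
    blue=M&(h[...,0]>100)&(h[...,0]<125)&(h[...,1]>150)&(h[...,2]>60)
    org=M&(h[...,0]<18)&(h[...,1]>150)&(h[...,2]>120)
    B=P[blue]; c=np.median(B,0); 
    for k in range(5):
        q=B[np.abs((B-c)@(np.linalg.svd(B-c,full_matrices=0)[2][2]))<8] if k else B
        c=q.mean(0); B=q
    nrm=np.linalg.svd(B-c)[2][2] if len(B)<3000 else np.linalg.svd((B-c)[:3000])[2][2]
    nrm*=np.sign(nrm[2]); 
    print(n,'blue',len(B),c.round(1),'n',nrm.round(3),'tilt',np.degrees(np.arccos(nrm[2])).round(1),'yaw',np.degrees(np.arctan2(-nrm[1],-nrm[0])).round(1))
    yaw=np.arctan2(-nrm[1],-nrm[0])
    uy=np.array([-np.sin(yaw),np.cos(yaw),0]); ux=np.cross(uy,nrm)
    r=cv2.minAreaRect(np.float32(np.c_[(B-c)@ux,(B-c)@uy])); print('rect',r)
    print('rect centre',(c+ux*r[0][0]+uy*r[0][1]).round(1))
    k,l,s,cc=cv2.connectedComponentsWithStats(org.astype(np.uint8))
    for j in range(1,k):
        if s[j,4]>8:
            Q=P[l==j]; print(' org',s[j],cc[j].round(1),np.median(Q,0).round(1),'height',np.percentile((Q-c)@nrm,[10,50,90]).round(1))
    if n=='top':
        f=P[50:160,360:600]; 
        for v,u in((130,340),(100,330),(90,350),(60,230),(200,560),(190,355),(150,350),(170,310),(240,360),(212,402),(230,300),(253,330),(188,420)): print((u,v),P[v,u].round(0))
        mk=(h[...,2]<75)&(np.abs(P[...,2]-6)<8); mk[:150]=0;mk[250:]=0;mk[:,:305]=0;mk[:,405:]=0
    else:
        mk=(h[...,2]<75)&(np.abs(P[...,2]-6)<12); mk[:220]=0;mk[292:]=0;mk[:,:284]=0;mk[:,400:]=0
    yl=(np.abs(P[...,2]-6)<15)&(h[...,0]>15)&(h[...,0]<32)&(h[...,1]>140)&(cv2.dilate(mk.astype(np.uint8),np.ones((9,9)))>0)
    mk|=yl
    k,l,s,cc=cv2.connectedComponentsWithStats(mk.astype(np.uint8)); j=1+np.argmax(s[1:,4]); Q=P[l==j]
    print('mat',s[j],cv2.minAreaRect(np.float32(Q[:,:2])),'z',np.median(Q[:,2]))
a=cv2.imread('pics/top0.png')[135:265,190:410]; a=cv2.resize(a,None,fx=3.5,fy=3.5,interpolation=cv2.INTER_CUBIC); cv2.imwrite('pics/topc.png',a)
E
python3 m.py
```

```text
top blue 2175 [542.  -52.9 113. ] n [-0.484  0.247  0.84 ] tilt 32.9 yaw -27.1
rect ((-5.146617889404297, 1.7141494750976562), (220.89193725585938, 130.91026306152344), 89.76868438720703)
rect centre [538.9 -49.4 110.3]
 org [210 166  13  10  69] [216.3 170.6] [562.8  31.3 136.5] height [17.8 31.7 35.3]
 org [258 191  15   9  63] [264.3 195.4] [ 488.6 -114.6  137.7] height [24.2 32.  37.2]
(340, 130) [ 726. -348.    6.]
(330, 100) [ 674. -303.  451.]
(350, 90) [ 696. -350.  457.]
(230, 60) [970.  25.   2.]
(560, 200) [  484. -1027.    82.]
(355, 190) [ 524. -397.    8.]
(350, 150) [ 660. -382.   -2.]
(310, 170) [ 592. -249.    0.]
(360, 240) [ 361. -412.    6.]
(402, 212) [ 453. -551.    1.]
(300, 230) [ 392. -218.   23.]
(330, 253) [ 318. -313.   67.]
(420, 188) [ 514. -584.  123.]
mat [ 308  154   95   95 4393] ((490.7962646484375, -395.6476135253906), (262.36431884765625, 187.42063903808594), 42.74357986450195) z 6.010903691793601
side blue 395 [ 523.5 -100.9  113.3] n [-0.497  0.225  0.838] tilt 33.1 yaw -24.4
rect ((-1.5026130676269531, 40.97257995605469), (213.71368408203125, 124.65989685058594), 84.76309967041016)
rect centre [539.2 -63.1 112.5]
 org [331 147   5   9  33] [333.1 150.8] [560.    9.5 132.8] height [14.5 23.  31.2]
 org [317 165   8  11  49] [320.3 170. ] [ 486.8 -135.3  133.5] height [16.7 27.9 36. ]
mat [ 286  223  108   69 3490] ((487.70751953125, -400.607421875), (261.2891540527344, 186.35472106933594), 42.684974670410156) z 6.074799062126374
```

View pics/topc.png

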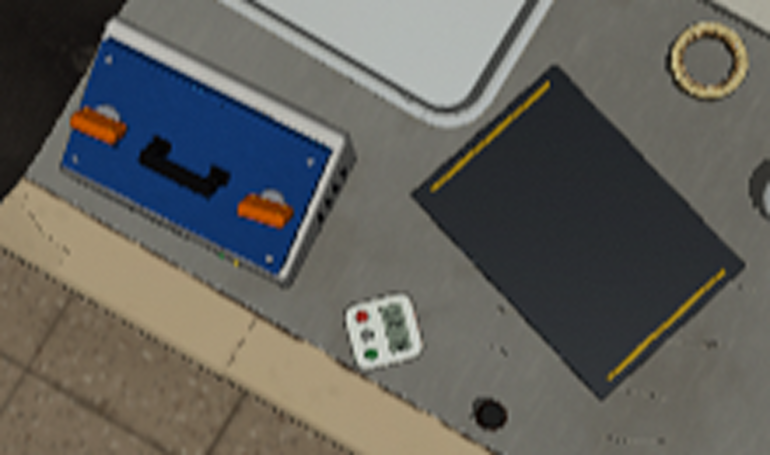

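The crop agrees: the wings lie at crop (98,125) and (265,210), nearly along the cover's y. The cover's rectangle is cleanly seen. Next I check both views against one model and get the wing angles and the first target.

```bash
cat > g.py <<'E'
from h import *
O=np.array([538.9,-51.,110.3])  # plate top centre (z=18)
yaw=np.radians(-27.0); t=0.576
Rc=(R.from_euler('z',yaw)*R.from_euler('y',-t))   # cover axes
def cov(x,y,z): return O+Rc.apply([x,y,z-18])
def tool(th):  # tool rot: z=-n, y = cover x turned by th about n ; 
    A=Rc.as_matrix(); y=np.cos(th)*A[:,0]+np.sin(th)*A[:,1]; z=-A[:,2]
    return R.from_matrix(np.c_[np.cross(y,z),y,z])
def cur():
    s=ctrl.observe(); q=s['eef_rot']; return s,np.array(s['tcp_pos']),R.from_quat([q[1],q[2],q[3],q[0]])
def show(p,r,lab=''):
    s,p0,r0=cur(); d=r0.inv().apply(np.array(p)-p0)/10; v=(r0.inv()*r).as_rotvec(degrees=True)
    print(lab,'shift',d.round(2),'turn',v.round(1),'|n rows|',round(max(np.linalg.norm(d)/6.25,np.linalg.norm(v)/10.7),1))
def grasp(gp,r,back=0):  # TCP so that grasp point (8 behind TCP) at gp, retracted
    return gp+r.apply([0,0,8-back])
E
cat > t.py <<'E'
from g import *
A=Rc.as_matrix(); print(A.round(3))
for n,roi,in (('top',(140,220,195,300)),('side',(140,215,295,365))):
    i=eyes.camera_info(n);K=np.array(i['camera_matrix']);T=np.linalg.inv(np.array(i['cam_to_world']))
    im=cv2.imread(f'pics/{n}0.png');h=cv2.cvtColor(im,cv2.COLOR_BGR2HSV);P=cloud(n,np.load(f'pics/{n}0.npy'))
    org=(h[...,0]<18)&(h[...,1]>150)&(h[...,2]>120); m=np.zeros_like(org); m[roi[0]:roi[1],roi[2]:roi[3]]=1; org&=m
    k,l,s,cc=cv2.connectedComponentsWithStats(org.astype(np.uint8))
    for j in range(1,k):
        if s[j,4]<20: continue
        Q=(P[l==j]-O)@A; Q=Q[(Q[:,2]>8)&(Q[:,2]<42)]
        print(n,cc[j].round(1),'local mean',Q.mean(0).round(1),'min',Q.min(0).round(0),'max',Q.max(0).round(0), 'rect',cv2.minAreaRect(np.float32(Q[:,:2])))
    for y in(82,-82):
        c=np.array([cov(sx*6.5,y+sy*22,z) for sx in(-1,1) for sy in(-1,1) for z in(24,52)])
        px=(K@(T[:3,:3]@c.T+T[:3,3:])); px=(px[:2]/px[2]).T; print(n,'model box',px.min(0).round(1),px.max(0).round(1))
    ob=np.argwhere(org); print([ (s[j,:2],s[j,:2]+s[j,2:4]-1) for j in range(1,k) if s[j,4]>20])
r=tool(0.1)
for nm,y in(('L',82),('R',-82)): show(grasp(cov(0,y,40),r,90),r,nm)
E
python3 t.py
```

```text
[[ 0.747  0.454 -0.485]
 [-0.381  0.891  0.247]
 [ 0.545  0.     0.839]]
top [216.2 170.5] local mean [ 0.4 83.8 29.3] min [-9. 63. 11.] max [  6. 103.  37.] rect ((-0.7885749340057373, 82.65306091308594), (12.405881881713867, 40.58750915527344), 6.795993804931641)
top [264.3 195.4] local mean [  0.5 -80.1  31.3] min [  -9. -101.   10.] max [  7. -61.  41.] rect ((1.3050322532653809, -80.68187713623047), (12.65958309173584, 39.920101165771484), 12.174317359924316)
top model box [209.3 163.5] [227.3 176.6]
top model box [257.2 187.8] [274.8 201.3]
[(array([210, 166], dtype=int32), array([222, 175], dtype=int32)), (array([258, 191], dtype=int32), array([272, 199], dtype=int32))]
side [333.1 150.8] local mean [ 3.6 66.1 23.5] min [-1. 53. 12.] max [ 9. 85. 33.] rect ((4.394176483154297, 68.98023986816406), (32.13438034057617, 9.796906471252441), 88.72400665283203)
side [320.4 169.9] local mean [  3.4 -95.3  23.7] min [  -5. -110.   10.] max [  9. -70.  34.] rect ((1.9701776504516602, -89.66900634765625), (13.144441604614258, 39.670902252197266), 2.4773449897766113)
side model box [328.6 144. ] [339. 157.]
side model box [315.3 162.4] [327.2 177.1]
[(array([331, 147], dtype=int32), array([335, 155], dtype=int32)), (array([317, 165], dtype=int32), array([324, 175], dtype=int32))]
L shift [-49.72 -34.75   4.46] turn [-21.8 -30.1  93.9] |n rows| 9.7
R shift [-46.15 -50.76   4.48] turn [-21.8 -30.1  93.9] |n rows| 11.0
```

Both views agree with the model to about 1 px. Left wing is at about 0.12 rad, right at about 0.2. I move above the left screw.

Units first: shifts go in shares of 100 cm and turns go in shares of 360 degrees. So -49.7 cm / 100 = -0.497, 4.5 cm / 100 = 0.045, -30.1 degrees / 360 = -0.0836.

send_rows(
  series=[
    [1,-0.05,-0.035,0.004,-0.0061,-0.0083,0.0261],
    [1,-0.1,-0.07,0.009,-0.0122,-0.0167,0.0522],
    [1,-0.15,-0.105,0.013,-0.0183,-0.025,0.0783],
    [1,-0.2,-0.14,0.018,-0.0242,-0.0333,0.1044],
    [1,-0.25,-0.175,0.022,-0.0303,-0.0417,0.1306],
    [1,-0.3,-0.21,0.027,-0.0364,-0.05,0.1567],
    [1,-0.35,-0.245,0.031,-0.0425,-0.0583,0.1825],
    [1,-0.4,-0.28,0.036,-0.0483,-0.0667,0.2083],
    [1,-0.45,-0.315,0.04,-0.0544,-0.075,0.2347],
    [1,-0.497,-0.348,0.045,-0.0606,-0.0836,0.2611],
    [1,-0.497,-0.348,0.045,-0.0606,-0.0836,0.2611],
    [1,-0.497,-0.348,0.045,-0.0606,-0.0836,0.2611],
  ],
)

```text
clock: 1.6
tcp_pos: [524.9, 47.7, 196.9]
eef_rot: [0.249, 0.792, 0.541, 0.136]
wrist_force: [0.1, 0.6, 0.8]
finger_gap: 85.8
grasp_force: 0.0
```

```bash
python3 - <<'E'
from g import *
s,p,r=cur(); print(s['qpos'].round(3),s['clock'],p)
for b in (90,5):
    show(grasp(cov(0,82,40),tool(0.12),b),tool(0.12),b)
E
```

```text
[ 0.086  0.023 -0.652  0.394 -0.292  1.954] 1.6 [524.85855131  47.70956556 196.882413  ]
90 shift [ 0.03  0.1  -0.02] turn [-0.1  0.  -1.2] |n rows| 0.1
5 shift [0.03 0.11 8.48] turn [-0.1  0.  -1.2] |n rows| 1.4
```

Scaled: 8.4 cm / 100 = 0.084, 7.5 cm / 100 = 0.075, -1.2 degrees / 360 = -0.0033.

send_rows(
  series=[
    [1,0,0.001,0.03,0,0,-0.0033],
    [1,0,0.001,0.06,0,0,-0.0033],
    [1,0,0.001,0.075,0,0,-0.0033],
    [1,0,0.001,0.084,0,0,-0.0033],
    [1,0,0.001,0.084,0,0,-0.0033],
    [0,0,0.001,0.084,0,0,-0.0033],
    [0,0,0.001,0.084,0,0,-0.0033],
    [0,0,0.001,0.084,0,0,-0.0033],
    [0,0,0.001,0.084,0,0,-0.0033],
    [0,0,0.001,0.084,0,0,-0.0033],
    [0,0,0.001,0.084,0,0,-0.0033],
    [0,0,0.001,0.084,0,0,-0.0033],
  ],
  newtons=30,
)

```text
clock: 3.1
tcp_pos: [566.5, 26.7, 127.3]
eef_rot: [0.25, 0.786, 0.549, 0.134]
wrist_force: [-5.5, 2.3, 4.4]
finger_gap: 12.2
grasp_force: 32.5
```

Scaled: -75 degrees / 360 = -0.2083.

send_rows(
  series=[
    [0,0,0,0,0,0,-0.0222],
    [0,0,0,0,0,0,-0.0472],
    [0,0,0,0,0,0,-0.0722],
    [0,0,0,0,0,0,-0.0972],
    [0,0,0,0,0,0,-0.1222],
    [0,0,0,0,0,0,-0.1472],
    [0,0,0,0,0,0,-0.1722],
    [0,0,0,0,0,0,-0.1917],
    [0,0,0,0,0,0,-0.2056],
    [0,0,0,0,0,0,-0.2083],
    [0,0,0,0,0,0,-0.2083],
  ],
)

```text
clock: 4.47
tcp_pos: [566.9, 26.9, 127.5]
eef_rot: [0.28, 0.29, 0.914, -0.046]
wrist_force: [-2.8, 5.6, 4.1]
finger_gap: 12.5
grasp_force: 36.2
```

```bash
python3 - <<'E'
from g import *
s,p,r=cur(); print(s['moment'],s['wrist_force'],s['qpos'].round(3)); print((Rc.inv()*r).as_matrix().round(3))
E
```

```text
[ 1.03027435  0.5379836  -0.15796159] [-2.84716146  5.5828869   4.05367133] [ 0.031  0.164 -0.723  0.167 -0.264  0.576]
[[-0.99   0.144 -0.   ]
 [ 0.144  0.99   0.001]
 [ 0.001  0.001 -1.   ]]
```

send_rows(
  series=[
    [0.35,0,0,0,0,0,0],
    [0.35,0,0,0,0,0,0],
    [0.35,0,0,0,0,0,0],
    [0.35,0,0,-0.02,0,0,0],
    [0.35,0,0,-0.05,0,0,0],
    [0.6,0,0,-0.085,0,0,0],
    [0.6,0,0,-0.085,0,0,0],
  ],
)

```text
clock: 5.35
tcp_pos: [526.0, 48.0, 200.8]
eef_rot: [0.282, 0.29, 0.914, -0.046]
wrist_force: [0.1, -0.3, -0.2]
finger_gap: 51.3
grasp_force: 0.0
```

```bash
python3 - <<'E'
from g import *
s,p,r=cur(); print(s['wrist_force'])
t=tool(0.2);show(grasp(cov(0,-82,40),t,90),t)
snap('top','top1')
h=cv2.imread('pics/top1.png')[135:225,190:310]; cv2.imwrite('pics/c1.png',cv2.resize(h,None,fx=5,fy=5,interpolation=cv2.INTER_CUBIC))
E
```

```text
[ 0.07238162 -0.31426985 -0.23451411]
 shift [ -2.15 -16.3    0.24] turn [ 0.2  0.  70.3] |n rows| 6.6
```

View pics/c1.png

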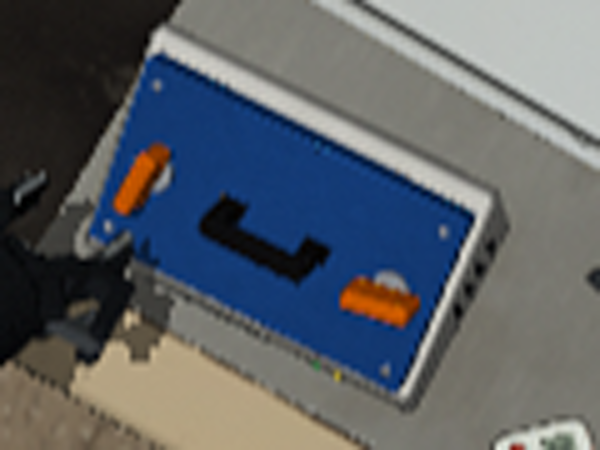

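The picture shows the left wing (crop 142,180) now running up the slope, so it is released. The right wing (380,303) is still locked. On to the right screw.

Scaled: -16.3 cm / 100 = -0.163, -14.4 cm / 100 = -0.144, 70 degrees / 360 = 0.1944.

send_rows(
  series=[
    [1,-0.003,-0.024,0,0,0,0.0278],
    [1,-0.006,-0.048,0,0,0,0.0556],
    [1,-0.009,-0.072,0,0,0,0.0833],
    [1,-0.012,-0.096,0,0,0,0.1111],
    [1,-0.015,-0.12,0,0,0,0.1389],
    [1,-0.018,-0.144,0.001,0,0,0.1667],
    [1,-0.021,-0.163,0.002,0,0,0.1944],
    [1,-0.021,-0.163,0.002,0,0,0.1944],
    [1,-0.021,-0.163,0.002,0,0,0.1944],
  ],
)

```text
clock: 6.52
tcp_pos: [450.4, -98.4, 195.2]
eef_rot: [0.256, 0.761, 0.584, 0.122]
wrist_force: [0.0, 0.6, -0.5]
finger_gap: 85.4
grasp_force: 0.0
```

```bash
python3 - <<'E'
from g import *
s,p,r=cur(); print(s['qpos'].round(3))
t=tool(0.2);show(grasp(cov(0,-82,40),t,5),t)
E
```

```text
[-0.353 -0.15  -0.826  0.323 -0.064  1.461]
 shift [-0.    0.2   8.34] turn [-0.1 -0.   0.5] |n rows| 1.3
```

Scaled: 8.3 cm / 100 = 0.083, 7.5 cm / 100 = 0.075, 0.5 degrees / 360 = 0.0014.

send_rows(
  series=[
    [1,0,0.002,0.03,0,0,0.0014],
    [1,0,0.002,0.06,0,0,0.0014],
    [1,0,0.002,0.075,0,0,0.0014],
    [1,0,0.002,0.083,0,0,0.0014],
    [1,0,0.002,0.083,0,0,0.0014],
    [0,0,0.002,0.083,0,0,0.0014],
    [0,0,0.002,0.083,0,0,0.0014],
    [0,0,0.002,0.083,0,0,0.0014],
    [0,0,0.002,0.083,0,0,0.0014],
    [0,0,0.002,0.083,0,0,0.0014],
    [0,0,0.002,0.083,0,0,0.0014],
    [0,0,0.002,0.083,0,0,0.0014],
  ],
  newtons=30,
)

```text
clock: 8.02
tcp_pos: [491.8, -119.3, 127.1]
eef_rot: [0.255, 0.764, 0.579, 0.124]
wrist_force: [-6.6, 1.7, 5.3]
finger_gap: 12.4
grasp_force: 32.8
```

Scaled: -70 degrees / 360 = -0.1944.

send_rows(
  series=[
    [0,0,0,0,0,0,-0.0222],
    [0,0,0,0,0,0,-0.0472],
    [0,0,0,0,0,0,-0.0722],
    [0,0,0,0,0,0,-0.0972],
    [0,0,0,0,0,0,-0.1222],
    [0,0,0,0,0,0,-0.1472],
    [0,0,0,0,0,0,-0.1694],
    [0,0,0,0,0,0,-0.1861],
    [0,0,0,0,0,0,-0.1944],
    [0,0,0,0,0,0,-0.1944],
  ],
)

```text
clock: 9.28
tcp_pos: [492.6, -118.9, 127.5]
eef_rot: [0.281, 0.293, 0.913, -0.045]
wrist_force: [-0.9, 5.9, 3.6]
finger_gap: 12.6
grasp_force: 32.2
```

```bash
python3 - <<'E'
from g import *
s,p,r=cur(); print(s['moment'],s['wrist_force'],s['qpos'].round(3)); m=(Rc.inv()*r).as_matrix(); print(np.arctan2(m[1,1],m[0,1]))
E
```

```text
[0.9081162  0.05478586 0.39821615] [-0.89483203  5.91894187  3.59471358] [-0.368  0.028 -0.902  0.066 -0.055  0.238]
1.4198509911185613
```

send_rows(
  series=[
    [0.35,0,0,0,0,0,0],
    [0.35,0,0,0,0,0,0],
    [0.35,0,0,0,0,0,0],
    [0.35,0,0,-0.02,0,0,0],
    [0.35,0,0,-0.05,0,0,0],
    [0.6,0,0,-0.085,0,0,0],
    [0.6,0,0,-0.085,0,0,0],
  ],
)

```text
clock: 10.15
tcp_pos: [451.2, -98.3, 200.5]
eef_rot: [0.282, 0.294, 0.912, -0.045]
wrist_force: [-0.1, -0.4, -1.3]
finger_gap: 51.2
grasp_force: 0.0
```

```bash
python3 - <<'E'
from g import *
t=tool(0.);show(grasp(cov(0,0,50),t,80),t)
E
```

```text
shift [1.4  8.08 0.26] turn [ 0.2  0.1 81.3] |n rows| 7.6
```

Scaled: 8.1 cm / 100 = 0.081, 1.4 cm / 100 = 0.014, 81.3 degrees / 360 = 0.2258.

send_rows(
  series=[
    [1,0.002,0.01,0,0,0,0.0278],
    [1,0.004,0.02,0,0,0,0.0556],
    [1,0.006,0.03,0,0,0,0.0833],
    [1,0.008,0.04,0,0,0,0.1111],
    [1,0.01,0.05,0,0,0,0.1389],
    [1,0.012,0.06,0.001,0,0,0.1667],
    [1,0.014,0.07,0.002,0,0,0.1944],
    [1,0.014,0.081,0.003,0.0006,0.0003,0.2222],
    [1,0.014,0.081,0.003,0.0006,0.0003,0.2258],
    [1,0.014,0.081,0.003,0.0006,0.0003,0.2258],
  ],
)

```text
clock: 11.4
tcp_pos: [488.3, -25.4, 194.4]
eef_rot: [0.241, 0.817, 0.503, 0.146]
wrist_force: [-0.2, -0.5, 0.2]
finger_gap: 85.3
grasp_force: 0.0
```

```bash
python3 - <<'E'
from g import *
t=tool(0.);show(grasp(cov(0,0,50),t,0),t); print(cur()[0]['qpos'].round(2))
E
```

```text
shift [0.03 0.21 7.74] turn [-0.3  0.1  0.2] |n rows| 1.2
[-0.11 -0.07 -0.76  0.34 -0.19  1.87]
```

Scaled: 7.7 cm / 100 = 0.077, 6 cm / 100 = 0.06, -0.3 degrees / 360 = -0.0008.

send_rows(
  series=[
    [1,0,0.002,0.03,-0.0008,0.0003,0.0006],
    [1,0,0.002,0.06,-0.0008,0.0003,0.0006],
    [1,0,0.002,0.077,-0.0008,0.0003,0.0006],
    [1,0,0.002,0.077,-0.0008,0.0003,0.0006],
    [0,0,0.002,0.077,-0.0008,0.0003,0.0006],
    [0,0,0.002,0.077,-0.0008,0.0003,0.0006],
    [0,0,0.002,0.077,-0.0008,0.0003,0.0006],
    [0,0,0.002,0.077,-0.0008,0.0003,0.0006],
    [0,0,0.002,0.077,-0.0008,0.0003,0.0006],
    [0,0,0.002,0.077,-0.0008,0.0003,0.0006],
    [0,0,0.002,0.077,-0.0008,0.0003,0.0006],
    [0,0,0.002,0.077,-0.0008,0.0003,0.0006],
  ],
  newtons=80,
)

```text
clock: 12.9
tcp_pos: [526.8, -44.7, 131.6]
eef_rot: [0.242, 0.818, 0.5, 0.15]
wrist_force: [-9.2, 4.8, 10.5]
finger_gap: 12.8
grasp_force: 78.1
```

```bash
python3 - <<'E'
from g import *
snap('top','top2')
h=cv2.imread('pics/top2.png')[135:225,190:310]; cv2.imwrite('pics/c2.png',cv2.resize(h,None,fx=5,fy=5,interpolation=cv2.INTER_CUBIC))
E
```

```text
(no output)
```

View pics/c2.png

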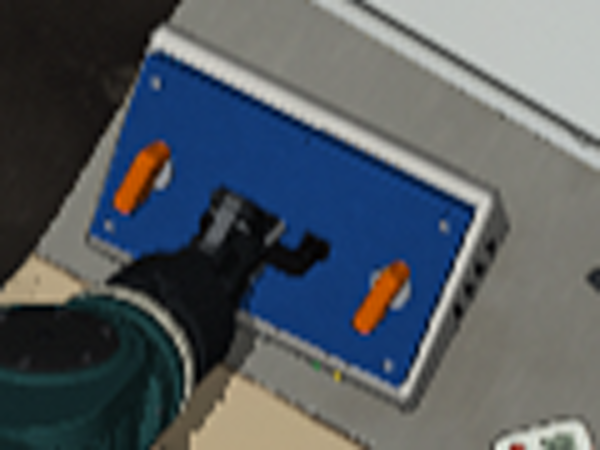

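Both wings (crop 142,178 and 383,297) now run up the slope, and the fingers hold the handle bar at (245,215). I lift along the normal.

Scaled: -10 cm / 100 = -0.1, -8.5 cm / 100 = -0.085.

send_rows(
  series=[
    [0,0,0,-0.005,0,0,0],
    [0,0,0,-0.01,0,0,0],
    [0,0,0,-0.017,0,0,0],
    [0,0,0,-0.025,0,0,0],
    [0,0,0,-0.04,0,0,0],
    [0,0,0,-0.055,0,0,0],
    [0,0,0,-0.07,0,0,0],
    [0,0,0,-0.085,0,0,0],
    [0,0,0,-0.1,0,0,0],
    [0,0,0,-0.1,0,0,0],
    [0,0,0,-0.1,0,0,0],
  ],
)

```text
clock: 14.32
tcp_pos: [478.4, -20.3, 214.8]
eef_rot: [0.242, 0.818, 0.5, 0.149]
wrist_force: [0.4, 0.8, -5.3]
finger_gap: 12.5
grasp_force: 78.7
```

```bash
cat >> g.py <<'E'
MC=np.array([489.5,-397.5]); my=np.radians(-47.3)
def flat():
    y=np.array([np.cos(my),np.sin(my),0]); z=np.array([0,0,-1.]); return R.from_matrix(np.c_[np.cross(y,z),y,z])
E
python3 - <<'E'
from g import *
s,p,r=cur(); print(s['qpos'].round(2),s['wrist_force'])
# TCP 8 ahead of grasp; cover rim z -> TCP z = rim+50-8
for z in (120,):
    show(np.r_[MC,z+42],flat(),z)
# midpoint
show(np.r_[(p[:2]*.5+MC*.5),230],flat(),'mid')
snap('side','s3'); snap('top','t3')
h=cv2.imread('pics/s3.png')[100:300,230:430]; cv2.imwrite('pics/c3.png',cv2.resize(h,None,fx=3,fy=3))
E
```

```text
[-0.1  -0.11 -0.73  0.41 -0.2   1.89] [ 0.38121873  0.76786292 -5.30528731]
120 shift [-33.07  12.41  14.29] turn [32.7 -6.  19.6] |n rows| 6.1
mid shift [-16.53   8.47   3.66] turn [32.7 -6.  19.6] |n rows| 3.6
```

View pics/c3.png

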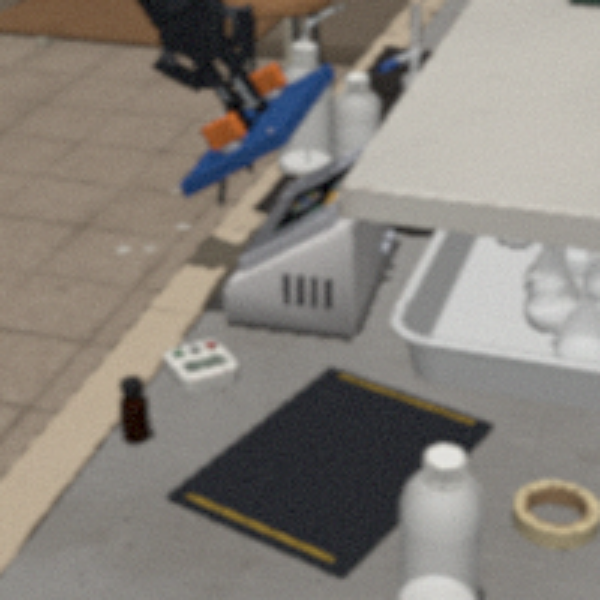

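The cover is off and held: tilted in crop at (258,130), case bare at (300,260), mat free at (335,470). Carry it to above the mat and level it.

Scaled: -33.1 cm / 100 = -0.331, -31 cm / 100 = -0.31, 32.7 degrees / 360 = 0.0908.

send_rows(
  series=[
    [0,-0.028,0.014,0.006,0.0153,-0.0028,0.0092],
    [0,-0.055,0.028,0.012,0.0306,-0.0056,0.0181],
    [0,-0.083,0.042,0.018,0.0456,-0.0083,0.0272],
    [0,-0.11,0.056,0.024,0.0606,-0.0111,0.0361],
    [0,-0.138,0.07,0.03,0.0758,-0.0139,0.0453],
    [0,-0.165,0.085,0.037,0.0908,-0.0167,0.0544],
    [0,-0.195,0.092,0.052,0.0908,-0.0167,0.0544],
    [0,-0.225,0.099,0.07,0.0908,-0.0167,0.0544],
    [0,-0.255,0.106,0.09,0.0908,-0.0167,0.0544],
    [0,-0.285,0.113,0.11,0.0908,-0.0167,0.0544],
    [0,-0.31,0.119,0.128,0.0908,-0.0167,0.0544],
    [0,-0.331,0.124,0.143,0.0908,-0.0167,0.0544],
    [0,-0.331,0.124,0.143,0.0908,-0.0167,0.0544],
    [0,-0.331,0.124,0.143,0.0908,-0.0167,0.0544],
  ],
)

```text
clock: 16.18
tcp_pos: [489.6, -397.5, 162.2]
eef_rot: [0.0, 0.932, 0.364, -0.0]
wrist_force: [-0.5, 0.5, -4.0]
finger_gap: 12.4
grasp_force: 79.0
```

```bash
cat > c.py <<'E'
from g import *
import sys
for n in ('top','side'):
    im,d=snap(n,n+sys.argv[1]); P=cloud(n,d); h=cv2.cvtColor(im,cv2.COLOR_RGB2HSV)
    b=(h[...,0]>100)&(h[...,0]<125)&(h[...,1]>150)&(h[...,2]>60)&(d>0)&(np.hypot(P[...,0]-MC[0],P[...,1]-MC[1])<180)&(P[...,2]>5)
    k,l,s,cc=cv2.connectedComponentsWithStats(b.astype(np.uint8)); j=1+np.argmax(s[1:,4])
    B=P[b]; c=np.median(B,0); B=B[np.abs(B[:,2]-c[2])<8]
    m=B.mean(0); nn=np.linalg.svd(B-m,full_matrices=0)[2][2]; nn*=np.sign(nn[2])
    print(n,len(B),'z',np.median(B[:,2]).round(1),'n',nn.round(3),cv2.minAreaRect(np.float32(B[:,:2])))
s,p,r=cur(); print(p.round(1),s['wrist_force'].round(1),s['qpos'].round(2)); show(np.r_[MC,6+42],flat())
E
python3 c.py 4
```

```text
top 593 z 136.7 n [ 0.002 -0.002  1.   ] ((428.22802734375, -452.8019104003906), (52.397682189941406, 129.7174072265625), 42.85655212402344)
side 1532 z 136.6 n [ 0.   -0.01  1.  ] ((486.86126708984375, -404.147705078125), (214.56365966796875, 130.18521118164062), 42.50181198120117)
[ 489.7 -397.2  162.6] [ 0.3 -0.1 -4.8] [-0.81  0.47  0.07  1.16 -0.    1.59]
 shift [-0.03  0.   11.46] turn [ 0.  0. -0.] |n rows| 1.8
```

Scaled: 11.2 cm / 100 = 0.112, 11.1 cm / 100 = 0.111.

send_rows(
  series=[
    [0,0,0,0.025,0,0,0],
    [0,0,0,0.05,0,0,0],
    [0,0,0,0.075,0,0,0],
    [0,0,0,0.095,0,0,0],
    [0,0,0,0.105,0,0,0],
    [0,0,0,0.109,0,0,0],
    [0,0,0,0.111,0,0,0],
    [0,0,0,0.112,0,0,0],
    [0,0,0,0.112,0,0,0],
    [0,0,0,0.112,0,0,0],
  ],
)

```text
clock: 17.52
tcp_pos: [489.5, -397.8, 50.4]
eef_rot: [0.0, 0.932, 0.364, -0.0]
wrist_force: [-0.3, -0.3, -5.1]
finger_gap: 12.8
grasp_force: 79.0
```

```bash
python3 c.py 5
```

```text
top 475 z 24.6 n [0.005 0.01  1.   ] ((427.8228454589844, -453.1907043457031), (51.47784423828125, 130.36676025390625), 43.03086853027344)
side 1618 z 24.6 n [ 0.    -0.009  1.   ] ((486.52996826171875, -402.71221923828125), (217.1759490966797, 133.19467163085938), 43.18671798706055)
[ 489.5 -397.8   50.3] [-0.  -0.6 -4.5] [-0.81  0.55 -0.12  0.9  -0.    1.59]
 shift [ 0.02 -0.02  0.23] turn [ 0.   0.  -0.1] |n rows| 0.0
```

About 0.6 mm up still; ease down until the weight comes off.

send_rows(
  series=[
    [0,0,0,0.0005,0,0,0],
    [0,0,0,0.001,0,0,0],
    [0,0,0,0.0015,0,0,0],
    [0,0,0,0.0015,0,0,0],
  ],
)

```text
clock: 18.12
tcp_pos: [489.5, -397.8, 49.6]
eef_rot: [0.001, 0.932, 0.364, 0.0]
wrist_force: [-4.0, 3.9, 9.0]
finger_gap: 12.5
grasp_force: 81.0
```

Scaled: -15 cm / 100 = -0.15, -9 cm / 100 = -0.09.

send_rows(
  series=[
    [0.5,0,0,0,0,0,0],
    [0.5,0,0,0,0,0,0],
    [0.5,0,0,0,0,0,0],
    [0.5,0,0,0,0,0,0],
    [0.5,0,0,-0.015,0,0,0],
    [0.5,0,0,-0.04,0,0,0],
    [0.5,0,0,-0.09,0,0,0],
    [0.5,0,0,-0.15,0,0,0],
    [0.5,0,0,-0.15,0,0,0],
    [0.5,0,0,-0.15,0,0,0],
  ],
)

```text
clock: 19.38
tcp_pos: [489.4, -397.6, 199.1]
eef_rot: [0.0, 0.932, 0.364, -0.0]
wrist_force: [-0.4, 1.4, -0.8]
finger_gap: 42.6
grasp_force: 0.0
```

```bash
python3 c.py 6; python3 -c "
import cv2
h=cv2.imread('pics/side6.png')[180:310,250:420]; cv2.imwrite('pics/c6.png',cv2.resize(h,None,fx=4,fy=4))"
```

```text
top 502 z 24.1 n [ 0.001 -0.004  1.   ] ((427.06146240234375, -453.9325256347656), (52.39288330078125, 129.5768585205078), 44.88874816894531)
side 1748 z 24.0 n [-0.    -0.007  1.   ] ((486.58514404296875, -402.39910888671875), (215.96446228027344, 132.98287963867188), 43.129886627197266)
[ 489.1 -397.3  197.8] [-0.4  0.3 -0.4] [-0.81  0.46  0.14  1.25 -0.    1.59]
 shift [ 0.02  0.07 14.98] turn [-0.1  0.  -0.1] |n rows| 2.4
```

View pics/c6.png

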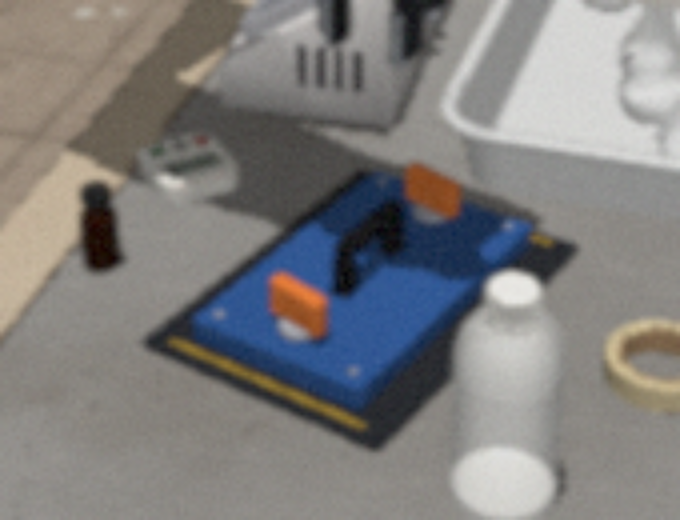

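The cover (crop 365,280) lies flat, centred and square on the mat. Its handle is up at (370,245), both wings at (435,190) and (298,305) run across it (released), and the bystanders are in place.

```bash
python3 -c "
from cell import ctrl
print(ctrl.finish_job())"
```

```text
the job is handed in; nothing more can be done
None
```

Both thumbscrews are turned to their stops, and the cover lies flat, handle up, within about 5 mm of the mat's centre and square with it. The gripper is clear, the bystanders look unmoved, and I handed the job in at about 19.5 s; it returned no verdict.

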